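# Hold the dip bath's flap open with its lever

## Task

Open the dip bath for a colleague, using only the fingertips: first push the sliding prop by its upright peg all the way through under the lever, then press the lever's long end fully down onto the rubber stop so that its short end raises the heavy flap. Finish while still holding the lever down. Do not touch the flap itself, leave the lever resting in its fork, and leave the jars and the wrench alone.

Things in the scene. Friction and masses are not known exactly. Their poses are not given: they have to be found in the camera images.
- stand: Grey steel stand fixed to the bench: a bar 530 x 75 x 8 mm along its x with a forked post at its origin and an open bath, 200 mm wide, 68 mm high, at x = 125 to 250 mm. Origin on the bench below the lever's pivot; z up; +x from pivot to bath, -x to the lever's long end. A rubber stop, top 16 mm above the bench, lies at x = -250 mm. The prop's rail crosses the bar at x = -90 mm.
- saddle (a point): Fixed point in the fork where the lever's pin rests, 90 mm above the bench. The fork is two uprights with open notches, 50 mm along x, 60 mm wide overall, 108 mm high. Axes as the stand's.
- lever_pin (a point): Centre of the lever's cross pin (12 mm thick, 68 mm long), resting in the fork. The loose steel lever, 0.55 kg, is a flat bar 22 mm wide, 8 mm thick; the long arm reaches 280 mm towards the stand's -x, the short arm 100 mm towards +x, its nose under the flap's lip. Long end 0.30 rad up at rest, about 0.25 rad below level when fully down. Axes as the stand's at rest; they turn with the lever.
- lever_pad (a point): Centre of the upper face of the pad at the lever's long end, a flat steel plate 60 mm along the lever, 50 mm across, 8 mm thick, 250 mm from the pin; about 168 mm above the bench at rest, about 30 mm when fully down on the rubber stop. Pressing it takes some 4 to 10 N. Axes as the lever's.
- prop_peg (a point): Centre of the top of the prop's upright round peg: 20 mm thick, top 88 mm above the bench, on a flat bar whose top is 23 mm above the bench. At the start it stands about 105 mm from the lever on the stand's +y side. Pushed towards the lever (stand's -y), it slides the prop's block, 24 x 30 mm, top 104 mm above the bench, out from under the lever on the other side. Axes as the stand's.
- prop (a joint): Slide of the prop in m: 0 with its block centred under the lever, which it stops from going down; 0.060 when right through, against its end stop. Grows as the peg is pushed towards the stand's -y. It takes 2 to 4 N, stays where it is left, and frees the lever from about 0.030 on.
- flap (a joint): Angle of the heavy steel flap (about 3 kg, 170 x 200 x 8 mm) over the bath, in rad: 0 shut and level, growing as its lip rises; about 0.34 with the lever fully down. Hinged at the stand's x = 250 mm; the lip overhangs the bath at x = 80 mm, underside 68 mm above the bench.
- jar_tall: Bystander: amber glass jar with a steel lid, 68 mm across, 115 mm high, standing; origin at the centre of its underside, z up.
- jar_short: Bystander: amber glass jar with a copper lid, 72 mm across, 85 mm high, standing; origin at the centre of its underside, z up.
- wrench: Bystander: steel wrench lying flat on the bench, about 180 mm long; origin on its underside near the middle, x along it.

How it is judged:
By the outcome, as a careful person would: the job done as asked, in the order asked, and still so for the second after the job is handed in, while the arm keeps its last pose, push and grip.
It also fails if it takes over 38 s, if anything falls off the work surface, if the arm or the gripper's body presses on something with over 40 N, if the wrist force passes 120 N, or if a joint passes its speed limit or range.

## Robot

A 6-joint arm with a two-finger parallel gripper is mounted at the origin on the work surface. World frame = base frame: x ahead of the robot, y to its left, z up, the work surface at z = 0. Lengths are in m, angles in rad, forces in N, time in s.
With the tool pointing down it reaches from about 0.225 to 0.875 m from the base axis. Payload 3.4 kg.
Tool frame: the origin (TCP) lies between the finger pads; the fingertips stand 11 mm ahead of it and the grasp point (between the pads) lies 8 mm behind it; z points along the fingers, y is the line along which they close (so a half turn about z gives the same grasp; the last joint's range is limited). The gripper opens to 85 mm and grips with 20 to 120 N. Pads are 22 mm wide; open, the fingers measure 114 mm over their backs; the gripper's body (76 mm by 85 mm) begins 54 mm behind the grasp point. The pads swing forward as they close: fully open they stand 13 mm farther back than shut.
Start: joints at [1.131, 0.276, 1.505, -0, 1.361, -0.121], TCP at [0.18, 0.546, 0.242] pointing down, gripper open.
Joint ranges: [-2.89, 2.89], [-0.75, 2.08], [0.22, 2.7], [-1.18, 4.32], [0.11, 2.71], [-2.7, 2.7]. Speed limits (rad/s): [2.57, 2.57, 3.14, 3.14, 3.14, 3.14].

## Interface

Orientations are given as a unit quaternion [w, x, y, z].
In Python, from rig import manip, imaging gives the robot as it stands. The module is installed in compiled form; this text tells all that it offers.
- The arm moves only by the tool jog_arm, never from a script. Its argument "deltas" is one flat list of numbers, 7 for each row, row after row: the turn, a rotation vector about the world's x, y, z in degrees, then the shift along the world's x, y, z in mm, then the opening, from 0 (shut) to 1 (fully open). In form: [ax, ay, az, tx, ty, tz, gripper, ax, ay, az, tx, ty, tz, gripper, ...]. A call has 1 to 20 rows; each row is the pose to reach, as a shift and turn from the pose commanded when the call began; what a row does not reach only later rows make up. A row lasts 1/10 s, in which the tool goes at most 50 mm and 8.59 degrees, less where a joint would pass 70% of its speed; a pose out of reach is approached as far as the arm can. A call with a gripper value outside its range is refused whole. The fingers move at their own pace and stop on an object; "grip_force" is the grip in N (left out, the last holds). Time passes only in rows, so rows that repeat a pose let the fingers close. It gives the time, the measured TCP pose, the force, the opening and the grip force at its end, in the units of the state.
- manip.get_state(): the state, without advancing time (a new reading comes with each control period).
- imaging.get_image(name): name is "scene" or "top"; returns the picture (420x560x3 uint8, blue, green, red); there is no depth.
- imaging.calibration(name): a dict with "mtx" (3x3 intrinsics, pixels), "cam_to_world" (4x4, takes a point from camera to world coordinates). Camera axes: x right, y down, z forward; pixel columns grow to the right and rows downward; lengths in m; the calibration is good to about 2 mm. A picture is of the moment at which its call begins. calibration takes no time and is no camera call.
- manip.sign_off(): hands the job in; it is judged then, once.
The state is a dict: "clock": time; "qpos": joint angles; "qd": joint speeds; "effort": joint torques, N m; "position": TCP position; "ee_rot": TCP orientation; "contact_force": force on the tool from outside, world axes, zero at the start; "moment": the same for the moment, N m; "width": finger opening in m; "gripper_force": force on a finger pad.
Only numpy, scipy, OpenCV 4.12 (cv2) and the standard library are available. Lean on these libraries where they do the work, as an engineer would, in place of code of your own. Each camera call takes 0.05 s, during which the arm holds its last target. There are 200 camera calls.

## Working session

There is one attempt and no reset: what is moved stays moved. The work goes in short steps, Python scripts to look and compute and a tool call to move; the robot and the scene stay as the last step left them, time stands still between calls to the robot, and variables do not carry over. Pictures are saved under pics/ and viewed, at most 10 in all, crops included, and the job is handed in when it is done.

Besides the shell and the picture viewer there is one more tool, called after "Emit:" in YAML: its name, and indented under it one key for each argument. jog_arm: Moves the arm, as the interface text tells. Its arguments: {"type":"object","properties":{"deltas":{"type":"array"},"grip_force":{"type":"number"}},"required":["deltas"]}

```bash
mkdir -p pics; python3 - <<'E'
from rig import manip, imaging
import cv2
for n in("scene","top"):
    cv2.imwrite(f"pics/{n}0.png",imaging.get_image(n)); c=imaging.calibration(n); print(n,c["mtx"].round(1).tolist(),c["cam_to_world"].round(4).tolist())
s=manip.get_state(); print(s)
E
```

```text
scene [[445.9, 0.0, 271.0], [0.0, 445.9, 210.5], [0.0, 0.0, 1.0]] [[-0.2874, 0.7288, -0.6215, 1.1999], [0.9577, 0.2263, -0.1775, 0.1793], [0.0113, -0.6462, -0.763, 0.9291], [0.0, 0.0, 0.0, 1.0]]
top [[378.9, 0.0, 277.0], [0.0, 378.9, 201.4], [0.0, 0.0, 1.0]] [[-0.0287, -0.9952, 0.0936, 0.4934], [-0.9994, 0.0301, 0.0143, -0.0244], [-0.0171, -0.0931, -0.9955, 0.9389], [0.0, 0.0, 0.0, 1.0]]
{'clock': 0.1, 'qpos': array([ 1.13102111e+00,  2.76521303e-01,  1.50601136e+00,  7.09134880e-06,
        1.36066947e+00, -1.21013998e-01]), 'qd': array([ 0.00085856, -0.00270052, -0.00352348, -0.00061607,  0.00213247,
       -0.00188498]), 'effort': array([ 1.89320781e-03, -4.17703021e+01, -2.46403402e+01,  4.50442440e-04,
        5.87608825e-03,  2.67017623e-05]), 'position': array([0.18001917, 0.54562518, 0.24153022]), 'ee_rot': array([-2.26031086e-04,  1.58707378e-01,  9.87325337e-01, -7.72351717e-04]), 'contact_force': array([0.45961003, 0.37293446, 0.74100844]), 'moment': array([ 0.01757761, -0.02928393,  0.0194615 ]), 'gripper_force': 0.0, 'width': 0.0855337603309865}
```

View pics/top0.png

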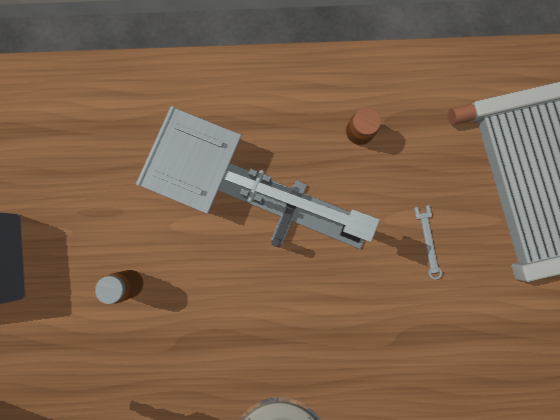

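View pics/scene0.png

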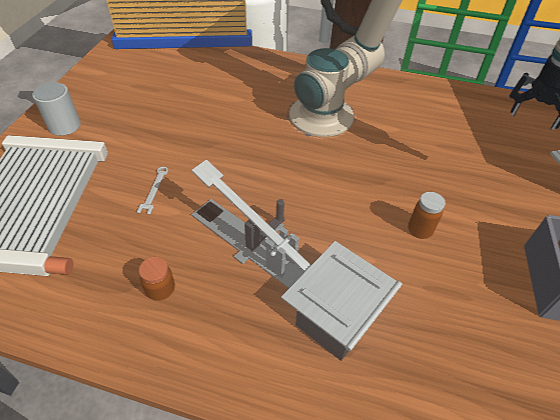

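The pad is at about (359,225) in top and (208,173) in scene. The peg top is at about (277,241) in top and (280,203) in scene. The flap's lip corners are at about (240,123) and (208,212) in top. I'll fit the stand pose to these points.

```bash
cat > h.py <<'E'
import numpy as np, cv2
from rig import imaging
from scipy.optimize import least_squares
def proj(n,P):
    c=imaging.calibration(n); T=np.linalg.inv(c["cam_to_world"]); p=np.atleast_2d(P)@T[:3,:3].T+T[:3,3]
    q=p@c["mtx"].T; return q[:,:2]/q[:,2:]
def W(v,P):
    P=np.atleast_2d(P); c,s=np.cos(v[2]),np.sin(v[2])
    return P@np.array([[c,s,0],[-s,c,0],[0,0,1]])+[v[0],v[1],0]
E
python3 - <<'E'
from h import *
pad=[-.240,0,.168]; peg=[-.09,.105,.088]; l1=[.08,-.1,.076]; l2=[.08,.1,.076]
obs=[("top",pad,(359,225)),("top",peg,(277,241)),("top",l1,(240,123)),("top",l2,(208,212)),("scene",pad,(208,173)),("scene",peg,(280,203))]
f=lambda v:np.concatenate([proj(n,W(v,P))[0]-o for n,P,o in obs])
r=least_squares(f,[.5,0,1.9],loss='soft_l1',f_scale=2); v=r.x
print(v.round(4),f(v).round(1).tolist())
np.save("v.npy",v)
for k,P in dict(pad=pad,peg=peg,pin=[0,0,.09],dirx=[.1,0,0],padend=[-.236,0,.03]).items(): print(k,W(v,P).round(4))
for n,b in(("top",(130,90,270,180)),("scene",(180,140,240,180))):
    I=cv2.imread(f"pics/{n}0.png")
    for N,P,o in obs:
        if N==n: cv2.circle(I,tuple(proj(n,W(v,P))[0].round().astype(int).tolist()),1,(0,0,255),-1)
    x,y,w,h=b; cv2.imwrite(f"pics/{n}c.png",cv2.resize(I[y:y+h,x:x+w],None,fx=3,fy=3,interpolation=cv2.INTER_CUBIC)[:600,:800])
E
```

```text
[0.6161 0.0365 1.1348] [1.6, -0.9, -3.9, 0.9, 1.2, 8.6, -2.0, -1.8, -2.3, 0.4, 0.6, -0.4]
pad [[ 0.5147 -0.181   0.168 ]]
peg [[ 0.4829 -0.0007  0.088 ]]
pin [[0.6161 0.0365 0.09  ]]
dirx [[0.6583 0.1272 0.    ]]
padend [[ 0.5164 -0.1774  0.03  ]]
```

View pics/topc.png

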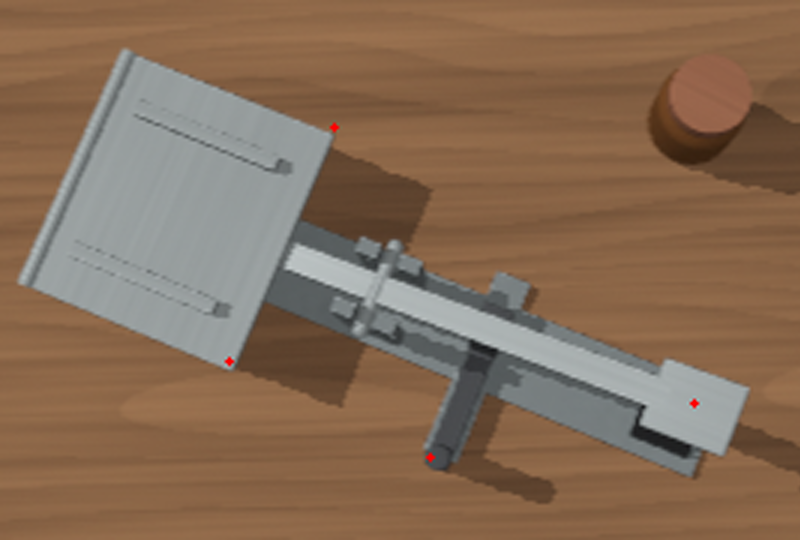

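View pics/scenec.png

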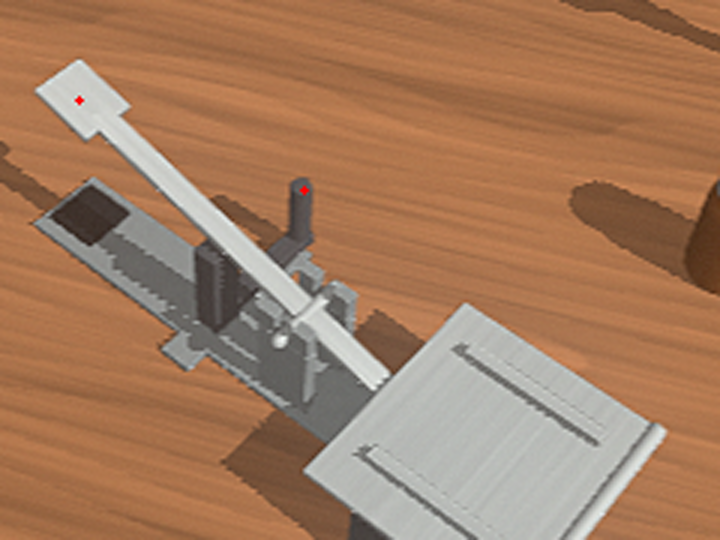

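The crop shows the peg top at about (276,242) and the pad centre at about (361.7,225.3) in top. The lip corners are (241,134) and (208,213), and the pin centre is (255.7,185.7). I'll refit with these points.

```bash
python3 - <<'E'
from h import *
pad=[-.240,0,.168]; peg=[-.09,.105,.088]; l1=[.08,-.1,.076]; l2=[.08,.1,.076]; pin=[0,0,.094]
obs=[("top",pad,(361.7,225.3)),("top",peg,(276,242.3)),("top",l1,(241,134.3)),("top",l2,(207.7,213.3)),("top",pin,(255.7,185.7)),("scene",pad,(208.2,172.7)),("scene",peg,(280.7,201.3))]
f=lambda v:np.concatenate([proj(n,W(v,P))[0]-o for n,P,o in obs])
v=least_squares(f,[.5,0,1.1]).x
print(v.round(4),f(v).round(1).tolist()); np.save("v.npy",v)
# free peg / pad from both views
for k in(peg,pad):
    g=lambda p:np.concatenate([proj(n,p)[0]-o for n,P,o in obs if P is k]); r=least_squares(g,W(v,k)[0]); print(r.x.round(4),r.fun.round(1))
for k,P in dict(pad=pad,peg=peg,padend=[-.241,0,.03],ux=[1,0,0]).items(): print(k,W(v,P).round(4))
u=W(v,[1,0,0])[0]-W(v,[0,0,0])[0]; print(u, np.degrees(v[2]))
from rig import manip; from scipy.spatial.transform import Rotation as R
print(R.from_quat(manip.get_state()["ee_rot"],scalar_first=True).as_matrix().round(3))
E
```

```text
[0.6109 0.0355 1.1451] [-0.1, 0.2, -1.8, 1.7, 0.2, -0.4, -1.0, -0.3, -0.3, -0.5, -2.8, -0.3, -0.5, -0.2]
[ 0.4811 -0.0046  0.0898] [-1.2  0.4 -1.4  0. ]
[ 0.5113 -0.1803  0.1682] [-1.4  0.5 -1.7 -0.2]
pad [[ 0.5118 -0.1831  0.168 ]]
peg [[ 0.4781 -0.0031  0.088 ]]
padend [[ 0.5114 -0.184   0.03  ]]
ux [[1.0239 0.9462 0.    ]]
[0.41296933 0.91074493 0.        ] 65.60849954534007
[[-0.95   0.313 -0.001]
 [ 0.313  0.95  -0.001]
 [ 0.    -0.002 -1.   ]]
```

Emit:
jog_arm:
  deltas: [0,0,-6,259,-531,-20,0,0,0,-6,259,-531,-20,0,0,0,-6,259,-531,-20,0,0,0,-6,259,-531,-20,0,0,0,-6,259,-531,-20,0,0,0,-6,259,-531,-20,0,0,0,-6,259,-531,-20,0,0,0,-6,259,-531,-20,0,0,0,-6,259,-531,-20,0,0,0,-6,259,-531,-20,0,0,0,-6,259,-531,-20,0,0,0,-6,259,-531,-20,0,0,0,-6,259,-531,-20,0,0,0,-6,259,-531,-20,0,0,0,-6,259,-531,-20,0,0,0,-6,259,-531,-20,0]
  grip_force: 40

```text
clock: 1.7
position: [0.4385, 0.0162, 0.2223]
ee_rot: [-0.0, 0.209, 0.978, 0.0]
contact_force: [0.4, 0.3, -0.1]
width: -0.0003
gripper_force: 0.0
```

Emit:
jog_arm:
  deltas: [0,0,0,0,0,-50,0,0,0,0,0,0,-100,0,0,0,0,0,0,-140,0,0,0,0,0,0,-164,0,0,0,0,0,0,-164,0]

```text
clock: 2.2
position: [0.436, 0.0166, 0.0558]
ee_rot: [-0.004, 0.209, 0.978, -0.0]
contact_force: [-0.4, 0.0, 0.2]
width: 0.0001
gripper_force: 0.0
```

```bash
python3 - <<'E'
from rig import manip, imaging
import cv2
a=imaging.get_image("scene")[140:320,160:400];b=imaging.get_image("top")[150:290,200:400]
cv2.imwrite("pics/near1.png",cv2.hconcat([cv2.resize(a,(400,300)),cv2.resize(b,(400,300))]))
s=manip.get_state();print(s["position"],s["contact_force"])
E
```

```text
[0.4394015  0.01583978 0.05878733] [-0.60898137 -0.18144409  0.68922421]
```

View pics/near1.png

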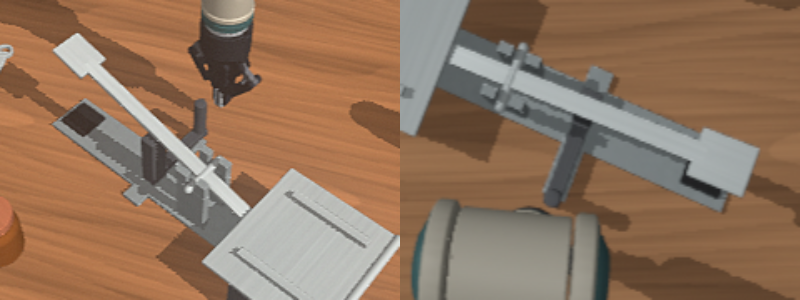

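The shut fingers stand just behind the peg on its +y side, with the peg top at about (553,197) in the right half. I'll push along (0.911,-0.413).

Emit:
jog_arm:
  deltas: [0,0,0,9,-4,0,0,0,0,0,18,-8,0,0,0,0,0,27,-12,0,0,0,0,0,36,-17,0,0,0,0,0,45,-21,0,0,0,0,0,55,-25,0,0,0,0,0,64,-29,0,0,0,0,0,68,-31,0,0,0,0,0,68,-31,0,0]

```text
clock: 3.2
position: [0.5087, -0.0165, 0.0583]
ee_rot: [0.001, 0.21, 0.978, 0.0]
contact_force: [-0.1, -0.3, -0.0]
width: -0.0002
gripper_force: 0.0
```

```bash
python3 - <<'E'
from rig import manip, imaging
import cv2
a=imaging.get_image("scene")[140:320,160:400];b=imaging.get_image("top")[150:290,200:400]
cv2.imwrite("pics/near2.png",cv2.hconcat([cv2.resize(a,(400,300)),cv2.resize(b,(400,300))]))
s=manip.get_state();print(s["position"],s["contact_force"],s["moment"])
E
```

```text
[ 0.50776777 -0.01607449  0.05826602] [ 0.61878304  0.62125855 -0.2570545 ] [-0.05710729 -0.02658306  0.01885185]
```

View pics/near2.png

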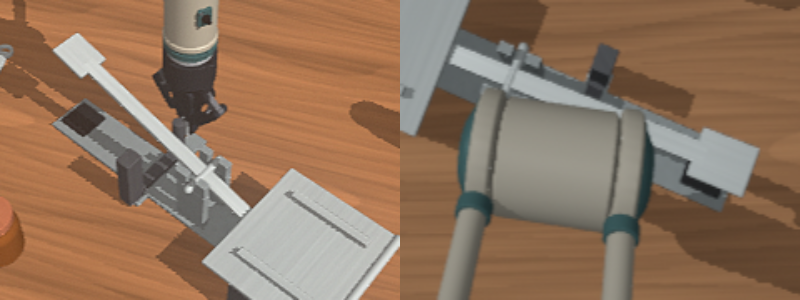

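The block (130,175 left) has come out on the far side by about 50 mm. I'll push on to the end stop.

Emit:
jog_arm:
  deltas: [0,0,0,3,-1,0,0,0,0,0,5,-2,0,0,0,0,0,7,-3,0,0,0,0,0,9,-4,0,0,0,0,0,9,-4,0,0]

```text
clock: 3.8
position: [0.5129, -0.0186, 0.0579]
ee_rot: [-0.004, 0.21, 0.978, 0.001]
contact_force: [-6.7, 3.2, 3.2]
width: -0.0002
gripper_force: 1.9
```

Emit:
jog_arm:
  deltas: [0,0,0,3,-1,0,0,0,0,0,5,-2,0,0,0,0,0,5,-2,0,0]

```text
clock: 4.1
position: [0.5127, -0.0188, 0.057]
ee_rot: [-0.009, 0.211, 0.978, 0.001]
contact_force: [-15.1, 7.7, 6.9]
width: -0.0
gripper_force: 2.4
```

The push is against the end stop: 17 N with no motion, and the inferred peg is at stand (-0.090, 0.046), as expected. I'll back off, rise, and go over the pad.

Emit:
jog_arm:
  deltas: [0,0,0,-27,12,0,0,0,0,0,-55,25,0,0,0,0,0,-55,25,50,0,0,0,0,-55,25,100,0,0,0,0,-55,25,150,0,0,0,0,-55,25,170,0,0,0,0,-9,-160,170,0,0,0,0,-9,-160,170,0,0,0,0,-9,-160,170,0,0,0,0,-9,-160,170,0,0,0,0,-9,-160,170,0,0,0,0,-9,-160,150,0,0,0,0,-9,-160,147,0,0,0,0,-9,-160,147,0]

```text
clock: 5.5
position: [0.5119, -0.1813, 0.2049]
ee_rot: [-0.001, 0.21, 0.978, 0.0]
contact_force: [1.4, 0.9, -1.1]
width: 0.0
gripper_force: 0.0
```

```bash
python3 - <<'E'
from h import *
from rig import manip
a=imaging.get_image("scene")[120:300,160:400];b=imaging.get_image("top")[150:290,220:420]
cv2.imwrite("pics/near3.png",cv2.hconcat([cv2.resize(a,(400,300)),cv2.resize(b,(400,300))]))
s=manip.get_state();print(s["position"],s["contact_force"])
v=np.load("v.npy"); print([W(v,[-.25*np.cos(t)-.004*np.sin(t),0,.09+.25*np.sin(t)+.004*np.cos(t)])[0].round(4).tolist() for t in np.linspace(.3,-.26,8)])
E
```

```text
[ 0.51263717 -0.18154411  0.20602636] [-0.18087492  0.66372916  0.59685001]
[[0.5118, -0.1831, 0.1677], [0.5098, -0.1875, 0.1485], [0.5084, -0.1905, 0.1288], [0.5077, -0.192, 0.109], [0.5077, -0.1921, 0.089], [0.5083, -0.1907, 0.069], [0.5096, -0.1879, 0.0492], [0.5115, -0.1836, 0.0296]]
```

View pics/near3.png

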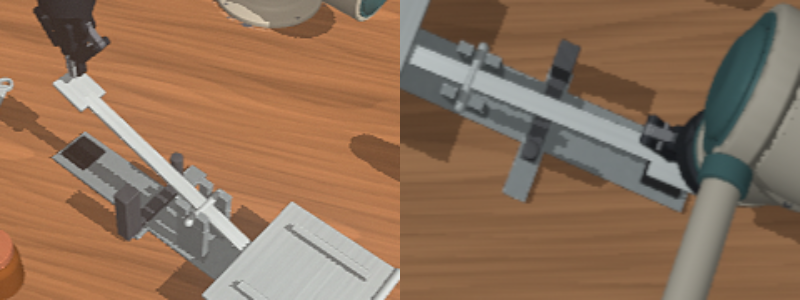

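The prop is right through and the fingertips are over the pad (75,80 left). I'll press along the arc.

Emit:
jog_arm:
  deltas: [0,0,0,0,-1,-15,0,0,0,0,0,-1,-22,0,0,0,0,0,-1,-28,0,0,0,0,-1,-3,-36,0,0,0,0,-2,-5,-45,0,0,0,0,-3,-7,-55,0,0,0,0,-4,-8,-65,0,0,0,0,-4,-9,-75,0,0,0,0,-4,-10,-85,0,0,0,0,-4,-10,-95,0,0,0,0,-4,-10,-105,0,0,0,0,-4,-10,-115,0,0,0,0,-4,-9,-125,0,0,0,0,-3,-8,-135,0,0,0,0,-2,-6,-145,0,0,0,0,-2,-6,-145,0]

```text
clock: 7.2
position: [0.5106, -0.1893, 0.0604]
ee_rot: [0.001, 0.21, 0.978, -0.001]
contact_force: [-0.7, -3.1, 2.7]
width: 0.0
gripper_force: 1.6
```

Emit:
jog_arm:
  deltas: [0,0,0,1,2,-8,0,0,0,0,2,4,-16,0,0,0,0,2,4,-20,0,0,0,0,2,4,-23,0,0,0,0,2,4,-23,0]

```text
clock: 7.7
position: [0.5131, -0.1858, 0.0434]
ee_rot: [0.002, 0.209, 0.978, -0.002]
contact_force: [-11.1, -1.5, 38.8]
width: -0.0001
gripper_force: 19.5
```

Emit:
jog_arm:
  deltas: [0,0,0,-1,0,2,0,0,0,0,-1,0,2,0,0,0,0,-1,0,2,0]

```text
clock: 8.0
position: [0.5129, -0.1859, 0.0436]
ee_rot: [0.003, 0.21, 0.978, -0.002]
contact_force: [-6.0, -3.5, 25.4]
width: -0.0001
gripper_force: 12.6
```

```bash
python3 - <<'E'
from h import *
from rig import manip
a=imaging.get_image("scene")[120:345,140:440];b=imaging.get_image("top")[90:270,130:370]
cv2.imwrite("pics/near4.png",cv2.hconcat([cv2.resize(a,(400,300)),cv2.resize(b,(400,300))]))
s=manip.get_state();print(s["position"],s["contact_force"])
E
```

```text
[ 0.51285723 -0.18586591  0.04367806] [-5.8417705  -2.7070182  23.60159746]
```

View pics/near4.png

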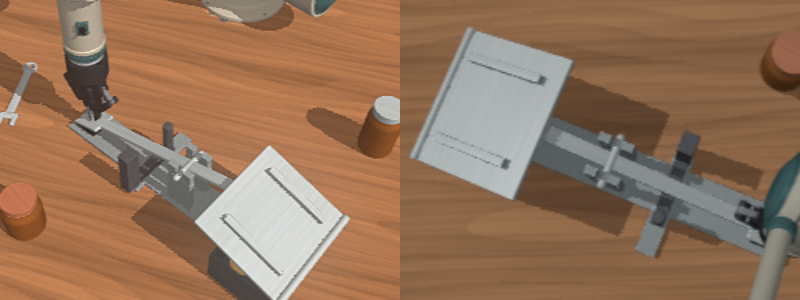

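The flap is raised, the pad (95,120 left) is on the stop, and the pin is in the fork (612,150). The arm is holding at about 24 N.

```bash
python3 -c "
from rig import manip
print(manip.sign_off())"
```

```text
the job is handed in; nothing more can be done
None
```

Job handed in: the prop is pushed through to its end stop, and the fingertips hold the lever down on the rubber stop at about 24 N. The flap is raised, the pin is still in the fork, and the arm did not go near the jars or the wrench.

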